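Tighten the die-retaining ring of a clay extruder head with a two-pin spanner

ROBOT

A 6-joint arm with a two-finger parallel gripper is mounted at the origin on the work surface. World frame = base frame: x ahead of the robot, y to its left, z up, the work surface at z = 0. Lengths are in mm, angles in degrees, forces in N, time in s.
With the tool pointing down it reaches from about 375 to 925 mm from the base axis. Payload 5.7 kg.
Tool frame: the origin (TCP) lies at the very end of the fingers, on their centre line; the grasp point (between the pads) lies 19 mm behind it (env.tcp_to_grasp is the distance from the TCP to the grasp point, in mm); z points along the fingers, y is the direction in which the jaws open and shut (so a half turn about z gives the same grasp; the last joint's range is limited). The gripper opens to 85 mm and grips with 20 to 120 N. Pads are 22 mm wide; open, the fingers measure 114 mm over their backs; the gripper's body (76 mm by 85 mm) begins 54 mm behind the grasp point. The pads swing forward as they close: fully open they stand 13 mm farther back than shut.
Start: joints at [-75.923, 20.558, 86.54, -0, 72.909, -6.595], TCP at [211.797, -561.342, 231.267] pointing down, gripper open.
Joint ranges: [-170.27, 170.27], [-57.76, 135], [12.27, 136.19], [-55.21, 235.2], [11.17, 155.16], [-170.74, 170.74]. Speed limits (degrees/s): [136.94, 136.94, 180, 180, 180, 180].

INTERFACE

Orientations are given as a 3x3 rotation matrix whose columns are the frame's x, y, z axes.
In Python, from plant import env, vision, find_in, place_of gives the robot as it stands. The module is installed in compiled form; this text tells all that it offers.
- The arm moves only by the shell command python3 -m creep 'ROWS' [FORCE]. ROWS is JSON, a list of rows, each a list of 5 numbers: the shift along the world's x, y, z in m, then the turn about the world's z in rad, then the opening, from 0 (shut) to 1 (fully open). A call has 1 to 20 rows; each row shifts and turns the pose as measured when the row begins; what a row does not reach is not made up. A row lasts 1/10 s, in which the tool goes at most 50 mm and 8.59 degrees, less where a joint would pass 70% of its speed; a pose out of reach is approached as far as the arm can. A call is refused whole if a number of a shift passes 0.05 or a number of a turn 0.15, either way. A call with a gripper value outside its range is refused whole. The fingers move at their own pace and stop on an object; FORCE is the grip in N (left out, the last holds). Time passes only in rows, so rows that do not move let the fingers close. It gives the time, the measured TCP pose, the force and the opening at its end, in the units of the state.
- env.sense(): the state, without advancing time (a new reading comes with each control period).
- vision.camera(name): name is "side" or "top"; returns a dict with "frame" (420x560x3 uint8, blue, green, red), "vertical_fov" (degrees; the focal length in pixels is half the picture's height over the tangent of half this angle, whatever the lens; pixels are square), "cx", "cy" (the principal point, pixels), "extrinsics" (4x4, takes a point from world to camera coordinates). Camera axes: x right, y up, looking along -z (the intrinsics and any distortion apply to the point x, -y, -z); pixel columns grow to the right and rows downward; lengths in mm; the calibration is good to about 2 mm. A picture is of the moment at which its call begins. There is no depth.
- env.finish_job(): hands the job in, once; it reports no verdict.
Trained networks look in the newest picture that a camera, given by its name, has taken for a name from the list of things; names that differ only in an ending like _2 or _b are one class to them, and where a whole thing is asked for, a point or a joint stands for the part that bears it (a point fixed in the world has none). Each returns a list of dicts, best first, with "score" (0 to 1); they miss things now and then, are a little off and sometimes report something else, mostly with a low value. They report only what shows in the picture. A call takes as long as a camera call. They do not tell look-alikes from the thing itself.
- find_in(query, camera): "position" ([column, row] in pixels, amid what is visible of it).
- place_of(query, camera): "position" ([column, row] in pixels: a listed point, or the origin of a listed thing).
The state is a dict: "time": time; "qpos": joint angles; "dq": joint speeds; "effort": joint torques, N m; "position": TCP position; "ee_rot": TCP orientation; "force": force on the tool from outside, world axes, zero at the start; "wrist_torque": the same for the moment, N m; "grip_width": finger opening in mm.
Only numpy, scipy, OpenCV 4.12 (cv2) and the standard library are available. Lean on these libraries where they do the work, as an engineer would, in place of code of your own. Each camera call takes 0.05 s, during which the arm holds its last target.

TASK

The ring that holds the die in the clay extruder head is loose. Take the two-pin spanner from its wooden cradle, engage both pins in holes of the recessed ring and turn the ring clockwise (seen from above) until it stops, fully home. Then put the spanner back in its cradle, upright as you found it, and leave the mould, the tile and the jar alone.

Things in the scene. Friction and masses are not known exactly. Their poses are not given: they have to be found in the camera images.
- head: Extruder die head, fixed to the bench; origin at its underside's centre, on the ring's axis, z up. Upright aluminium tube, 138 mm outside, 120 mm inside, rim 110 mm above the bench, on a round grey flange 164 mm across and 12 mm thick.
- ring_face (a point): Centre of the upper face of the steel ring recessed in the head, 6 to 12 mm below the rim. Ring 120 mm across, 60 mm middle opening. Six holes 14 mm in diameter, 14 mm deep, 60 degrees apart on a 90 mm pitch circle. This point does not turn with the ring: where the holes lie is NOT reported and varies; look, or feel with the pins. z up.
- die (a joint): How far the ring has screwed down, carrying the die plate, in m: 0 loose, 0.006 fully home at a hard stop; below 0.003 at the start. Grows 3.3 mm per rad of clockwise turn seen from above (about 0.9 to 1.8 rad remain); the face sinks as much. Friction about 0.35 N m: the ring stays where it is left, and pins resting on its face do not turn it.
- spanner_grip (a point): Centre of the loose two-pin spanner's upright wooden grip, 77 mm above the pin tips. x along the crossbar (through both pins), y across, z up. Grip flat-sided, 30 mm along x, 24 mm along y, 62 mm tall. The spanner is 104 mm tall and weighs 0.3 to 0.6 kg.
- spanner_foot (a point): Midway between the spanner's two pin tips, at their level; axes as the grip. Pins: round, 9 mm diameter, bevelled tips, at x = +45 and -45 mm, sticking 28 mm down from the dark steel crossbar (112 mm in x, 36 mm in y, 14 mm thick). With the pins at the bottom of the holes it is 14 mm below ring_face; in the cradle, 28 mm below cradle_top.
- cradle_top (a point): Centre of the top of the fixed wooden cradle, 34 mm above the bench. Cradle 130 mm long (x), 70 mm wide (y), with a slot 22 mm wide and 32 mm deep along all of its length (x), open at both ends. The spanner's crossbar rests along x on the two cheeks, both pins hanging in the slot.
- mould_mid (a point): Middle of a loose plaster mould, 100 x 150 mm, 45 mm tall; bystander, leave alone. z up.
- tile_mid (a point): Middle of an olive-brown moulded tile on its board, 100 x 140 mm, 38 mm tall; bystander, leave alone. z up.
- jar_mid (a point): Middle of a grey jar with a white cap, 68 mm across, 85 mm tall; bystander, leave alone. z up.
Mind the look-alikes: they are no part of the job. Leave any blue look-alike of the part that bears spanner_grip alone.

How it is judged:
By the outcome, as a careful person would: the job done as asked, in the order asked, and still so for the second after the job is handed in, with the robot touching nothing.
It also fails if it takes over 72 s, if anything falls off the work surface, if the arm or the gripper's body presses on something with over 40 N, if the wrist force passes 120 N, or if a joint passes its speed limit or range.

## Working session

There is one attempt and no reset: what is moved stays moved. The work goes in short steps, Python scripts to look and compute and a shell command to move; the robot and the scene stay as the last step left them, time stands still between calls to the robot, and variables do not carry over. Pictures are saved under pics/ and viewed, and the job is handed in when it is done.

```bash
ls; mkdir -p pics; python3 - <<'E'
from plant import env, vision, find_in, place_of
import cv2,numpy as np
for c in ("side","top"):
    d=vision.camera(c); cv2.imwrite(f"pics/{c}0.png",d["frame"])
    print(c,{k:(v if k!="extrinsics" else np.round(v,3).tolist()) for k,v in d.items() if k!="frame"})
    for q in ("spanner_grip","spanner_foot","cradle_top","ring_face","head","mould_mid","tile_mid","jar_mid"):
        print(q,[(np.round(r["position"],1).tolist(),round(r["score"],2)) for r in place_of(q,c)])
print(env.sense())
E
```

```text
pics
side {'vertical_fov': 48.09684637616413, 'cx': 283.2229783739615, 'cy': 213.05947917877987, 'extrinsics': [[-0.995, -0.1, -0.009, 604.076], [0.049, -0.557, 0.829, -119.102], [-0.087, 0.825, 0.559, -1072.026], [0.0, 0.0, 0.0, 1.0]]}
spanner_grip [([329.2, 264.6], 0.86), ([225.0, 281.6], 0.64), ([330.5, 185.4], 0.45)]
spanner_foot [([230.1, 306.9], 0.91), ([323.0, 295.6], 0.88)]
cradle_top [([326.7, 282.1], 0.92)]
ring_face [([331.5, 186.4], 0.61)]
head [([325.4, 221.1], 0.56)]
mould_mid [([243.8, 239.1], 0.73), ([326.7, 282.2], 0.51)]
tile_mid [([283.7, 167.3], 0.75)]
jar_mid [([245.7, 350.9], 0.69)]
top {'vertical_fov': 55.769349216084656, 'cx': 281.38060410055056, 'cy': 210.80302879283164, 'extrinsics': [[-0.026, -1.0, 0.018, 3.355], [0.985, -0.022, 0.174, -607.592], [-0.173, 0.022, 0.985, -921.462], [0.0, 0.0, 0.0, 1.0]]}
spanner_grip [([199.8, 173.7], 0.77), ([212.9, 256.0], 0.74)]
spanner_foot [([220.6, 260.3], 0.8), ([202.6, 180.6], 0.73), ([222.0, 256.2], 0.25)]
cradle_top [([221.6, 257.1], 0.56)]
ring_face [([337.4, 250.0], 0.74)]
head [([329.7, 254.7], 0.87)]
mould_mid [
[... 170 characters left out ...]
 -7.66070700e-04,
        7.29092684e+01, -6.59619792e+00]), 'dq': array([-0.04221194, -0.0016025 ,  0.09576388, -0.0282283 , -0.05470338,
       -0.05369319]), 'effort': array([-2.08848716e-03, -5.27566266e+01, -2.79049605e+01, -5.67972329e-04,
        1.82680371e-03,  7.88949109e-06]), 'position': array([ 211.78131012, -561.36214484,  231.29394161]), 'ee_rot': array([[ 9.35614676e-01,  3.53022913e-01, -2.68952803e-05],
       [ 3.53022914e-01, -9.35614675e-01,  5.47176199e-05],
       [-5.84704531e-06, -6.06892585e-05, -9.99999998e-01]]), 'force': array([ 0.54336596,  0.14729268, -0.12372488]), 'wrist_torque': array([-0.03755703,  0.02584134, -0.00264084]), 'grip_width': 85.39188859000953}
```

View pics/side0.png

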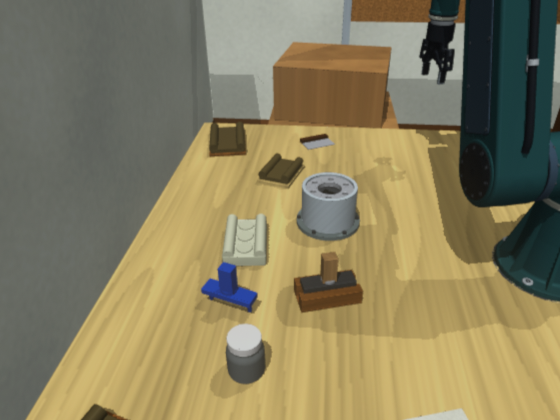

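View pics/top0.png

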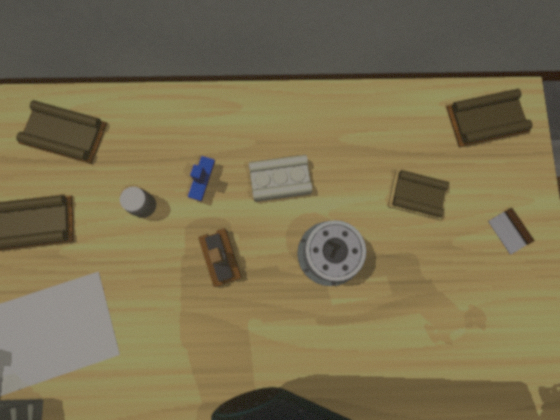

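Two candidates: the wooden-gripped spanner in the cradle (side 329,265 / top 213,256) and the blue one (side 228,280 / top 201,175). The wooden one, sitting in the wooden cradle, fits the description, and the blue one is the look-alike. Next I enlarge both views and triangulate.

```bash
cat > h.py <<'E'
import numpy as np
def K(d):
    h=d["frame"].shape[0]; return h/2/np.tan(np.radians(d["vertical_fov"])/2)
def proj(d,P):
    P=np.atleast_2d(P); E=np.array(d["extrinsics"]); c=P@E[:3,:3].T+E[:3,3]; f=K(d)
    return np.c_[d["cx"]+f*c[:,0]/-c[:,2], d["cy"]-f*c[:,1]/-c[:,2]]
def ray(d,px):
    E=np.array(d["extrinsics"]);R=E[:3,:3];f=K(d)
    v=R.T@np.array([(px[0]-d["cx"])/f,-(px[1]-d["cy"])/f,-1]);return -R.T@E[:3,3],v/np.linalg.norm(v)
def at_z(d,px,z):
    o,v=ray(d,px);return o+v*(z-o[2])/v[2]
def tri(d1,p1,d2,p2):
    o1,v1=ray(d1,p1);o2,v2=ray(d2,p2)
    t=np.linalg.lstsq(np.c_[v1,-v2],o2-o1,rcond=None)[0]
    a,b=o1+t[0]*v1,o2+t[1]*v2
    return (a+b)/2,np.linalg.norm(a-b)
E
python3 - <<'E'
from plant import vision
import cv2,numpy as np
from h import *
s=vision.camera("side");t=vision.camera("top")
pts={"grip":((329.2,264.6),(212.9,256)),"foot":((323,295.6),(220.6,260.3)),"cradle":((326.7,282.1),(221.6,257.1)),"ring":((331.5,186.4),(337.4,250)),"head":((325.4,221.1),(329.7,254.7)),"mould":((243.8,239.1),(281.2,177.4)),"tile":((283.7,167.3),(417.1,191.1)),"jar":((245.7,350.9),(142.9,204)),"blue":((225,281.6),(199.8,173.7))}
for n,(a,b) in pts.items():
    p,e=tri(s,a,t,b);print(n,p.round(1),round(e,1))
print("ring at z101",at_z(t,(337.4,250),101),"cradle z34",at_z(t,(221.6,257.1),34),at_z(s,(326.7,282.1),34))
def crop(d,c,w,n,z=6):
    x,y=c;im=d["frame"][y-w:y+w,x-w:x+w];cv2.imwrite(n,cv2.resize(im,None,fx=z,fy=z,interpolation=cv2.INTER_CUBIC));
crop(t,(336,250),40,"pics/c_ring.png",7);crop(t,(220,257),40,"pics/c_sp.png",7);crop(s,(328,278),45,"pics/c_sps.png",6);crop(s,(330,190),40,"pics/c_rings.png",7)
E
cd pics; python3 -c "
import cv2,numpy as np
I=[cv2.resize(cv2.imread(f),(390,290) if 0 else (295,295)) for f in ('c_ring.png','c_sp.png','c_sps.png','c_rings.png')]
cv2.imwrite('grid0.png',np.vstack([np.hstack(I[:2]),np.hstack(I[2:])]))"
```

```text
grip [498.8 150.   90.8] 0.2
foot [500.6 144.2  -1.1] 14.6
cradle [500.5 137.6  32.3] 2.4
ring [ 501.8 -136.2  103.2] 5.3
head [ 505.3 -133.3   -1.5] 9.4
mould [702.8 -14.1  16.8] 2.4
tile [ 647.7 -358.4   31.9] 13.0
jar [638.1 333.2  34.9] 4.4
blue [704.3 187.5  62. ] 1.9
ring at z101 [ 504.65939796 -136.78858629  101.        ] cradle z34 [499.16341332 137.42586755  34.        ] [501.68522395 139.30989196  34.        ]
```

View pics/grid0.png

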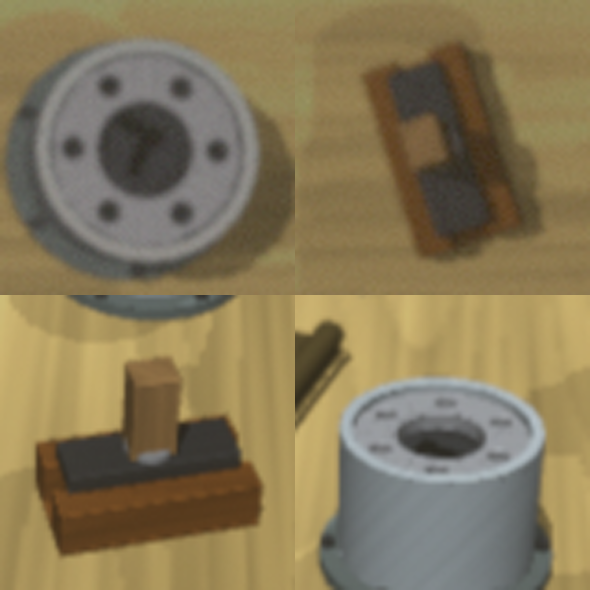

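View pics/c_ring.png

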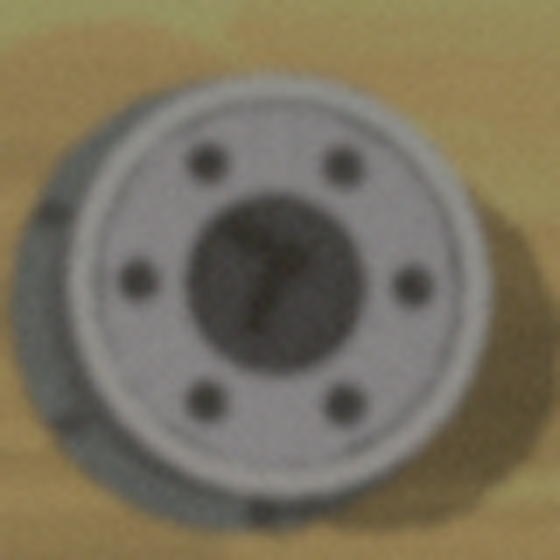

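View pics/c_sp.png

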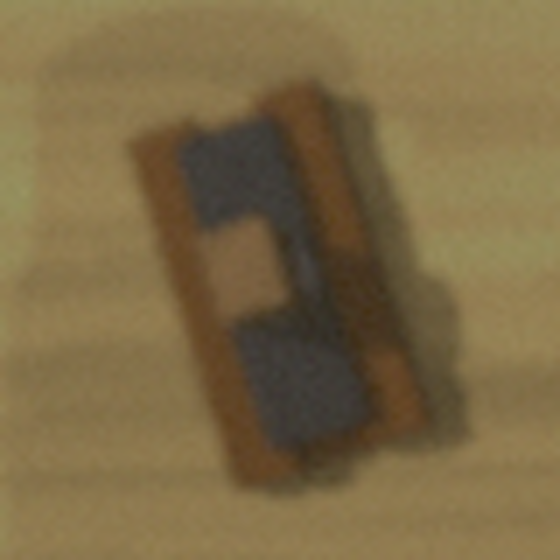

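Confirmed: the wooden grip and dark crossbar sit in the brown cradle, around top (220,257). The ring shows six holes centred around top (335.5,250), with one hole pair nearly horizontal. Now I fit precise poses.

```bash
cat > fit0.py <<'E'
from plant import vision
import cv2,numpy as np
from h import *
from scipy.optimize import least_squares
s=vision.camera("side");t=vision.camera("top")
import pickle;pickle.dump((s,t),open("cams.pkl","wb"))
def holes(d,yaw,c):
    return proj(d,[[c[0]+45*np.cos(yaw+k*np.pi/3),c[1]+45*np.sin(yaw+k*np.pi/3),c[2]] for k in range(6)])
def blobs(d,pred,r):
    g=255-cv2.GaussianBlur(cv2.cvtColor(d["frame"],cv2.COLOR_BGR2GRAY),(0,0),0.7).astype(float);out=[]
    for p in pred:
        q=p.copy()
        for _ in range(6):
            x0,y0=np.round(q).astype(int);yy,xx=np.mgrid[y0-r[1]:y0+r[1]+1,x0-r[0]:x0+r[0]+1]
            w=g[yy,xx];w=np.clip(w-np.percentile(w,50),0,None)
            n=np.array([(w*xx).sum(),(w*yy).sum()])/w.sum(); 
            if np.allclose(n,q,atol=.05):break
            q=n
        out.append(q)
    return np.array(out)
# top: seeded by crop readings
seed=np.array([[413,287],[343,167],[207,163],[138,281],[206,402],[344,406]])/7+[296,210]
bt=blobs(t,seed,(4,4));print("top",bt.round(1).tolist())
for z in (98,101,104):
    f=lambda v:(np.array(holes(t,v[2],[v[0],v[1],z]))[:,None]-bt[None]).__pow__(2).sum(-1).min(1)**.5
    r=least_squares(f,[504,-137,np.pi/2]);print(z,r.x[:2].round(2),np.degrees(r.x[2])%60,np.sqrt(2*r.cost/6))
# side seeds
ss=np.array([[446-295,404-295],[500-295,424-295],[497-295,457-295],[437-295,470-295],[381-295,449-295],[387-295,415-295]])/295*80+[290,150]
bs=blobs(s,ss,(4,2));print("side",bs.round(1).tolist())
for z in (98,101,104):
    f=lambda v:(np.array(holes(s,v[2],[v[0],v[1],z]))[:,None]-bs[None]).__pow__(2).sum(-1).min(1)**.5
    r=least_squares(f,[504,-137,np.pi/2]);print(z,r.x[:2].round(2),np.degrees(r.x[2])%60,np.sqrt(2*r.cost/6))
    
# spanner: top corners
P=lambda L:np.array(L)/7+[180,217]
for n,z,L in (("grip top",110,[[198,232],[264,213],[291,301],[232,322]]),("bar top",48,[[180,140],[275,118],[378,418],[280,452]]),("cradle",34,[[130,140],[318,85],[432,425],[237,490]])):
    W=np.array([at_z(t,p,z)[:2] for p in P(L)]);print(n,W.mean(0).round(1),[np.degrees(np.arctan2(*(a-b)[::-1])).round(1) for a,b in ((W[0],W[3]),(W[1],W[2]))],np.linalg.norm(W-np.roll(W,1,0),axis=1).round(1))
E
python3 fit0.py
```

```text
top [[354.5, 250.5], [344.6, 233.3], [325.2, 232.9], [315.3, 249.6], [325.0, 266.9], [344.7, 267.4]]
98 [ 504.97 -131.43] 27.18645016597162 0.11187127791751081
101 [ 504.78 -131.  ] 27.18839613955373 0.05550995043112267
104 [ 504.55 -130.53] 27.187406408864433 0.04503292823669884
side [[330.1, 178.9], [346.2, 183.8], [343.6, 192.9], [327.0, 191.0], [312.9, 191.0], [324.1, 189.2]]
98 [ 505.83 -136.81] 29.570094457746265 4.463323815309738
101 [ 505.87 -131.82] 29.567365755096162 4.480731188991294
104 [ 505.91 -126.81] 29.566240123504556 4.499403915619664
grip top [499.3 142. ] [np.float64(20.8), np.float64(17.0)] [31.2 22.  29.8 19.9]
bar top [498.5 140.2] [np.float64(17.9), np.float64(18.7)] [113.1  33.6 109.8  35. ]
cradle [498.4 141.7] [np.float64(17.3), np.float64(18.2)] [128.   68.5 126.   70.4]
```

View pics/c_sps.png

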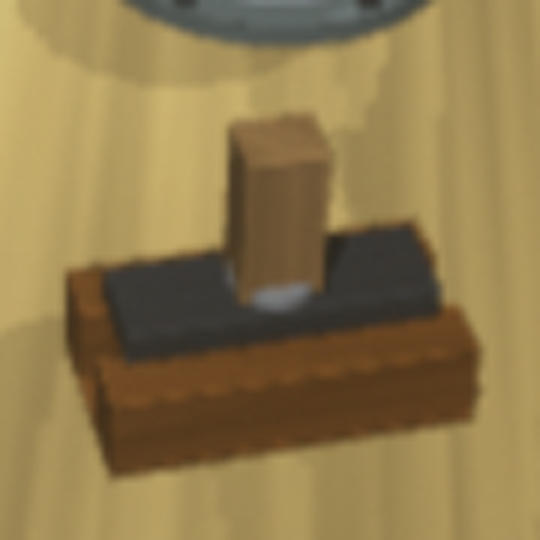

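View pics/c_rings.png

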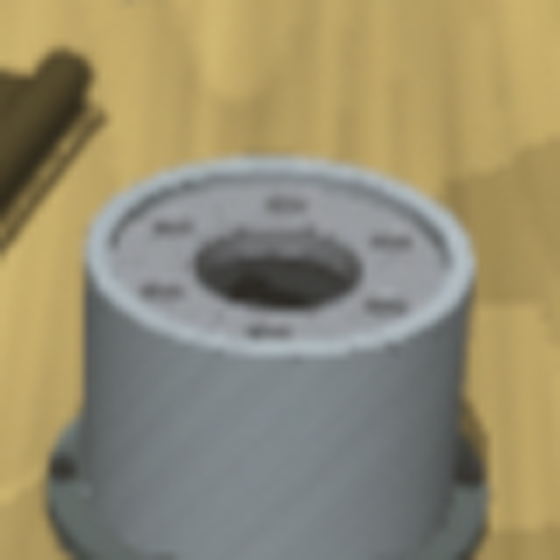

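```bash
python3 - <<'E'
import pickle,numpy as np
from h import *
from scipy.optimize import least_squares
s,t=pickle.load(open("cams.pkl","rb"))
b=np.array([[285,205],[392,241],[387,306],[268,331],[162,292],[173,227]])/7+[290,150]
def H(d,v,z): return proj(d,[[v[0]+45*np.cos(v[2]+k*np.pi/3),v[1]+45*np.sin(v[2]+k*np.pi/3),z] for k in range(6)])
for z in (98,101,104):
    r=least_squares(lambda v:((H(s,v,z)[:,None]-b[None])**2).sum(-1).min(1)**.5,[504,-132,np.radians(27)]);print(z,r.x[:2].round(1),np.degrees(r.x[2]),np.sqrt(r.cost/3))
P=lambda L:np.array(L)/6+[283,233]
for n,z,L in (("grip top",110,[[230,124],[318,114],[331,160],[243,166]]),("bar top",48,[[106,268],[412,228],[440,292],[125,342]]),("cradle",34,[[66,272],[415,222],[480,345],[103,378]])):
    W=np.array([at_z(s,p,z)[:2] for p in P(L)]);print(n,W.mean(0).round(1),[np.degrees(np.arctan2(*(b-a)[::-1])).round(1) for a,b in ((W[0],W[1]),(W[3],W[2]))],np.linalg.norm(W-np.roll(W,1,0),axis=1).round(1))
# rim in both? print tcp target
E
```

```text
98 [ 503.5 -136.2] 27.385617593792016 0.2365691810051773
101 [ 503.6 -130.9] 27.376661200223253 0.22368465450936198
104 [ 503.6 -126.3] 27.383934832145805 0.2145873647012419
grip top [498.7 147.9] [np.float64(-164.8), np.float64(-168.8)] [22.  30.2 24.1 29.1]
bar top [498.7 148. ] [np.float64(-163.9), np.float64(-162.0)] [ 37.2 109.6  33.5 110.7]
cradle [500.  143.3] [np.float64(-162.8), np.float64(-167.7)] [ 54.2 128.2  65.2 129.5]
```

```bash
python3 -m creep '[[0.017,0.0415,0,0,1],[0.017,0.0415,0,0,1],[0.017,0.0415,0,0,1],[0.017,0.0415,0,0,1],[0.017,0.0415,0,0,1],[0.017,0.0415,0,0,1],[0.017,0.0415,0,0,1],[0.017,0.0415,0,0,1],[0.017,0.0415,0,0,1],[0.017,0.0415,0,0,1],[0.017,0.0415,0,0,1],[0.017,0.0415,0,0,1],[0.017,0.0415,0,0,1],[0.017,0.0415,0,0,1],[0.017,0.0415,0,0,1],[0.017,0.0415,0,0,1],[0.017,0.0415,0,-0.055,1],[0,0,0,0,1]]' 40
cat > st.py <<'E'
from plant import env
import numpy as np
s=env.sense();R=s["ee_rot"]
print("t",round(s["time"],2),"pos",s["position"].round(2),"yaw",np.degrees(np.arctan2(R[1,0],R[0,0])).round(2),"F",s["force"].round(2),"M",s["wrist_torque"].round(3),"w",s["grip_width"].round(1),"q6",s["qpos"][5].round(1),"tilt",np.degrees(np.arccos(-R[2,2])).round(2))
E
python3 st.py
```

```text
time: 2.9
position: [509.1, 170.1, 235.3]
ee_rot: [[0.956, 0.293, 0.014], [0.294, -0.956, -0.008], [0.011, 0.012, -1.0]]
force: [0.2, -0.9, 0.5]
grip_width: 85.3Traceback (most recent call last):
  File "st.py", line 4, in <module>
    print("t",round(s["time"],2),"pos",s["position"].round(2),"yaw",np.degrees(np.arctan2(R[1,0],R[0,0])).round(2),"F",s["force"].round(2),"M",s["wrist_torque"].round(3),"w",s["grip_width"].round(1),"q6",s["qpos"][5].round(1),"tilt",np.degrees(np.arccos(-R[2,2])).round(2))
                                                                                                                                                                              ^^^^^^^^^^^^^^^^^^^^^
AttributeError: 'float' object has no attribute 'round'
```

```bash
sed -i 's/s\["grip_width"\].round(1)/round(float(s["grip_width"]),1)/' st.py
python3 -m creep '[[-0.01,-0.027,-0.03,0,1],[0,0,-0.03,0,1],[0,0,0,0,1]]'; python3 st.py
```

```text
time: 3.2
position: [500.0, 143.8, 175.0]
ee_rot: [[0.954, 0.299, 0.018], [0.3, -0.954, -0.008], [0.015, 0.013, -1.0]]
force: [-1.0, -0.8, 0.3]
grip_width: 85.3
t 3.2 pos [500.04 143.83 175.  ] yaw 17.44 F [-1.04 -0.83  0.32] M [-0.03   0.061  0.059] w 85.3 q6 81.8 tilt 1.13
```

```bash
python3 -m creep '[[0,0,0,0,1],[0,0,0,0,1]]' >/dev/null; python3 st.py
python3 -m creep '[[0,0,-0.02,0,1],[0,0,-0.02,0,1],[0,0,0,0,1]]' >/dev/null; python3 st.py
```

```text
t 3.4 pos [500.12 143.03 176.28] yaw 17.41 F [ 0.75 -0.91 -0.14] M [ 0.002  0.007 -0.015] w 85.8 q6 81.7 tilt 1.13
t 3.7 pos [504.27 143.19 140.6 ] yaw 17.4 F [ 0.23 -0.33  0.09] M [ 0.022  0.058 -0.01 ] w 85.4 q6 81.8 tilt 1.62
```

```bash
cat > tl.py <<'E'
from plant import env
import numpy as np
s=env.sense();R=s["ee_rot"]
print("t",round(s["time"],2),s["position"].round(2),"yaw",np.degrees(np.arctan2(R[1,0],R[0,0])).round(2),"zaxis mrad",(R[:2,2]*1000).round(1),"F",s["force"].round(1),"M",s["wrist_torque"].round(2),"w",round(float(s["grip_width"]),1),"q",s["qpos"].round(1))
E
python3 tl.py
python3 -m creep '[[0,0,-0.005,0,1],[0,0,-0.005,0,1],[0,0,-0.005,0,1],[0,0,-0.005,0,1],[0,0,0,0,1]]' >/dev/null; python3 tl.py
python3 -m creep '[[0,0,0.02,0,1],[0,0,0.02,0,1],[0,0,0,0,1],[0,0,0,0,1]]' >/dev/null; python3 tl.py
```

```text
t 3.7 [504.27 143.19 140.6 ] yaw 17.4 zaxis mrad [27.4 -7.1] F [ 0.2 -0.3  0.1] M [ 0.02  0.06 -0.01] w 85.4 q [  8.8  19.7 103.   -0.8  55.8  81.8]
t 4.2 [507.56 143.59 123.68] yaw 17.41 zaxis mrad [34.6 -6. ] F [-0.4  0.2 -0.1] M [ 0.06 -0.01 -0.02] w 85.4 q [  8.7  21.1 103.9  -0.8  53.1  81.8]
t 4.6 [506.77 143.53 163.91] yaw 17.41 zaxis mrad [32.5 -6.3] F [-0.5  0.1 -0.7] M [ 0.01  0.02 -0.  ] w 85.5 q [  8.8  18.  101.5  -0.8  58.7  81.7]
```

```bash

python3 -m creep '[[0,0,0.005,0,1],[0,0,0.005,0,1],[0,0,0.005,0,1],[0,0,0.005,0,1]]' >/dev/null; python3 tl.py
python3 -m creep '[[-0.005,0,0,0,1],[-0.005,0,0,0,1],[-0.005,0,0,0,1],[-0.005,0,0,0,1]]' >/dev/null; python3 tl.py
python3 -m creep '[[0.02,0,0,0,1]]' >/dev/null; python3 tl.py
python3 -m creep '[[0,0,0,0,1],[0,0,0,0,1]]' >/dev/null; python3 tl.py
```

```text
t 5.0 [504.93 143.24 182.59] yaw 17.41 zaxis mrad [27.8 -7. ] F [ 0.4 -0.6  0.2] M [-0.05  0.01  0.02] w 85.3 q [  8.8  16.7 100.3  -0.7  61.5  81.7]
t 5.4 [483.97 143.27 183.08] yaw 17.4 zaxis mrad [28.7 -6.9] F [ 0.4  0.6 -0.1] M [ 0.03 -0.02 -0.02] w 85.5 q [  9.1  15.1 102.7  -0.7  60.7  82.1]
t 5.5 [499.94 143.16 182.48] yaw 17.44 zaxis mrad [24.2 -7.4] F [-0.5 -0.1  0.1] M [-0.02  0.01 -0.05] w 85.4 q [  8.8  16.4 100.7  -0.7  61.6  81.7]
t 5.7 [500.66 143.21 182.46] yaw 17.42 zaxis mrad [25.2 -7.2] F [0.2 0.9 0. ] M [ 0.03  0.03 -0.01] w 85.5 q [  8.8  16.5 100.7  -0.7  61.5  81.7]
```

```bash

python3 -m creep '[[-0.004,0,-0.04,0,1],[-0.004,0,-0.04,0,1],[0,0,0,0,1]]' >/dev/null; python3 tl.py
```

```text
t 6.0 [492.1  143.48 102.4 ] yaw 17.43 zaxis mrad [29.1 -6.5] F [-1.5 -0.4  0.1] M [ 0.01  0.05 -0.  ] w 85.3 q [  9.   22.  106.6  -0.8  49.8  82.1]
```

```bash

python3 -m creep '[[0.001,0,0.006,0,1],[0.001,0,0.006,0,1],[0.001,0,0.006,0,1],[0.001,0,0.006,0,1],[0.001,0,0.006,0,1],[0.001,0,0.006,0,1],[0.001,0,0.006,0,1],[0.001,0,0.006,0,1],[0.001,0,0.006,0,1],[0.001,0,0.006,0,1],[0.001,0,0.006,0,1],[0.001,0,0.006,0,1],[0.001,0,0.006,0,1],[0.001,0,0.006,0,1],[0.001,0,0.006,0,1],[0.001,0,0.006,0,1]]' >/dev/null; python3 tl.py
```

```text
t 7.6 [512.31 144.02 213.44] yaw 17.44 zaxis mrad [36.9 -5.3] F [-0.5 -0.6 -1. ] M [ 0.03 -0.03 -0.04] w 85.3 q [ 8.7 15.  97.7 -0.7 65.3 81.6]
```

```bash

python3 -m creep '[[-0.005,0,-0.045,0,1],[-0.004,0,-0.045,0,1],[0,0,0,0,1]]' >/dev/null; python3 tl.py
python3 -m creep '[[0.02,0,0,0,1]]' >/dev/null; python3 tl.py
python3 -m creep '[[-0.005,0,0,0,1],[-0.005,0,0,0,1],[-0.005,0,0,0,1],[-0.005,0,0,0,1]]' >/dev/null; python3 tl.py
```

```text
t 7.9 [507.22 144.62 125.79] yaw 17.44 zaxis mrad [46.5 -3.9] F [-1.   0.8 -0.4] M [-0.02  0.09  0.01] w 85.5 q [  8.9  20.6 104.3  -0.8  52.5  81.9]
t 8.0 [524.51 144.55 125.79] yaw 17.47 zaxis mrad [41.8 -4.4] F [1.1 0.4 0.5] M [-0.   -0.07  0.01] w 85.1 q [  8.6  21.9 102.   -0.8  53.7  81.5]
t 8.4 [508.53 144.99 130.96] yaw 17.45 zaxis mrad [48.8 -3.5] F [ 0.6  0.7 -0.3] M [0.   0.06 0.03] w 85.6 q [  8.9  20.3 104.   -0.8  53.1  81.9]
```

```bash

python3 -m creep '[[0,0,0,0,1],[0,0,0,0,1]]' >/dev/null; python3 tl.py
python3 -m creep '[[0,0,0.003,0,1],[0,0,0.003,0,1],[0,0,0.003,0,1],[0,0,0.003,0,1],[0,0,0.003,0,1],[0,0,0.003,0,1],[0,0,0.003,0,1],[0,0,0.003,0,1]]' >/dev/null; python3 tl.py
python3 -m creep '[[0,0,0.003,0,1],[0,0,0.003,0,1],[0,0,0.003,0,1],[0,0,0.003,0,1],[0,0,0.003,0,1],[0,0,0.003,0,1],[0,0,0.003,0,1],[0,0,0.003,0,1],[0,0,0,0,1]]' >/dev/null; python3 tl.py
```

```text
t 8.6 [507.13 145.08 132.01] yaw 17.48 zaxis mrad [49.2 -3.4] F [0.9 0.4 0.5] M [ 0.01 -0.07  0.03] w 85.7 q [  8.9  20.1 104.1  -0.8  53.1  81.9]
t 9.4 [507.39 145.09 158.12] yaw 17.48 zaxis mrad [49.3 -3.5] F [ 0.5 -0.2  0.4] M [-0.    0.03  0.01] w 85.2 q [  8.9  18.1 102.5  -0.8  56.7  81.9]
t 10.3 [507.67 145.12 184.84] yaw 17.47 zaxis mrad [50.1 -3.3] F [-0.8  0.3 -0.6] M [ 0.01  0.06 -0.02] w 85.3 q [  8.9  16.2 100.8  -0.7  60.3  81.8]
```

```bash

python3 -m creep '[[0.02,0,0,0,1]]' >/dev/null; python3 tl.py
python3 -m creep '[[0,0,0,0,1]]' >/dev/null; python3 tl.py
python3 -m creep '[[0.04,0,0,0,1],[0,0,0,0,1]]' >/dev/null; python3 tl.py
python3 -m creep '[[-0.003,0,0,0,1],[-0.003,0,0,0,1],[-0.003,0,0,0,1],[-0.003,0,0,0,1],[-0.003,0,0,0,1],[-0.003,0,0,0,1],[-0.003,0,0,0,1],[-0.003,0,0,0,1],[0,0,0,0,1]]' >/dev/null; python3 tl.py
```

```text
t 10.4 [525.12 145.1  184.5 ] yaw 17.5 zaxis mrad [46.9 -3.6] F [ 1.6  0.4 -0.6] M [-0.05 -0.02 -0.05] w 85.6 q [ 8.6 17.6 98.7 -0.7 61.1 81.4]
t 10.5 [527.79 145.19 185.06] yaw 17.49 zaxis mrad [50.3 -3.2] F [ 0.6 -1.3 -0.2] M [ 0.   -0.02  0.  ] w 85.4 q [ 8.6 17.6 98.5 -0.7 61.1 81.4]
t 10.7 [566.03 145.05 184.04] yaw 17.5 zaxis mrad [46.4 -3.7] F [ 0.3  0.2 -0.2] M [-0.01  0.05  0.  ] w 85.4 q [ 8.  20.7 93.8 -0.6 62.9 80.8]
t 11.6 [535.2  145.03 183.33] yaw 17.52 zaxis mrad [41.8 -4. ] F [ 0.1 -0.3  0.3] M [-0.03  0.   -0.01] w 85.4 q [ 8.4 18.5 97.3 -0.7 61.8 81.2]
```

```bash

python3 -m creep '[[-0.003,0,0,0,1],[-0.003,0,0,0,1],[-0.003,0,0,0,1],[-0.003,0,0,0,1],[-0.003,0,0,0,1],[-0.003,0,0,0,1],[-0.003,0,0,0,1],[-0.003,0,0,0,1],[0,0,0,0,1]]' >/dev/null; python3 tl.py
python3 -m creep '[[0.05,0,0,0,1],[0,0,0,0,1],[0,0,0,0,1]]' >/dev/null; python3 tl.py
python3 -m creep '[[-0.002,0,0,0,1],[-0.002,0,0,0,1],[-0.002,0,0,0,1],[-0.002,0,0,0,1],[-0.002,0,0,0,1],[-0.002,0,0,0,1],[-0.002,0,0,0,1],[-0.002,0,0,0,1],[0,0,0,0,1]]' >/dev/null; python3 tl.py
```

```text
t 12.5 [509.19 144.98 183.34] yaw 17.51 zaxis mrad [41.9 -4. ] F [-0.1  0.4 -0.1] M [0.05 0.01 0.01] w 85.3 q [  8.8  16.6 100.3  -0.7  60.7  81.7]
t 12.8 [557.41 144.72 181.62] yaw 17.53 zaxis mrad [36.9 -4.6] F [-0.2 -1.1 -0.3] M [-0.02 -0.01 -0.03] w 85.4 q [ 8.  20.4 94.6 -0.6 62.9 80.8]
t 13.7 [538.81 144.88 182.42] yaw 17.56 zaxis mrad [38.2 -4.5] F [-0.1 -0.1  0.3] M [ 0.08  0.03 -0.04] w 85.6 q [ 8.3 19.  96.8 -0.6 62.1 81.1]
```

```bash

python3 -m creep '[[-0.002,0,-0.004,0,1],[-0.002,0,-0.004,0,1],[-0.002,0,-0.004,0,1],[-0.002,0,-0.004,0,1],[-0.002,0,-0.004,0,1],[-0.002,0,-0.004,0,1],[-0.002,0,-0.004,0,1],[-0.002,0,-0.004,0,1],[-0.002,0,-0.004,0,1],[-0.002,0,-0.004,0,1],[-0.002,0,-0.004,0,1],[-0.002,0,-0.004,0,1],[-0.002,0,-0.004,0,1],[-0.002,0,-0.004,0,1],[-0.002,0,-0.004,0,1],[-0.002,0,-0.004,0,1],[0,0,0,0,1]]' >/dev/null; python3 tl.py
```

```text
t 15.4 [503.6  144.81 112.08] yaw 17.56 zaxis mrad [37.2 -4.6] F [ 0.8 -0.1 -0.3] M [ 0.04  0.02 -0.06] w 85.5 q [  8.9  21.8 105.   -0.8  51.1  81.8]
```

```bash

python3 -m creep '[[-0.0004,-0.0001,-0.004,0,1],[-0.0004,-0.0001,-0.004,0,1],[-0.0004,-0.0001,-0.004,0,1],[-0.0004,-0.0001,-0.004,0,1],[-0.0004,-0.0001,-0.004,0,1],[-0.0004,-0.0001,-0.004,0,1],[-0.0004,-0.0001,-0.004,0,1],[-0.0004,-0.0001,-0.004,0,1],[-0.0004,-0.0001,-0.004,0,1],[-0.0004,-0.0001,-0.004,0,1],[0,0,0,0,1]]' >/dev/null; python3 tl.py
python3 - <<'E'
from plant import vision
import cv2,numpy as np
d=vision.camera("side");a=cv2.resize(d["frame"][190:330,250:400],None,fx=4,fy=4,interpolation=2)
cv2.imwrite("pics/s1.png",a)
E
```

```text
t 16.5 [499.8  143.72  68.55] yaw 17.55 zaxis mrad [37.8 -4.6] F [ 0.  -0.2  0.2] M [ 0.02 -0.02 -0.01] w 85.5 q [  8.9  25.4 107.6  -0.8  44.9  81.9]
```

View pics/s1.png

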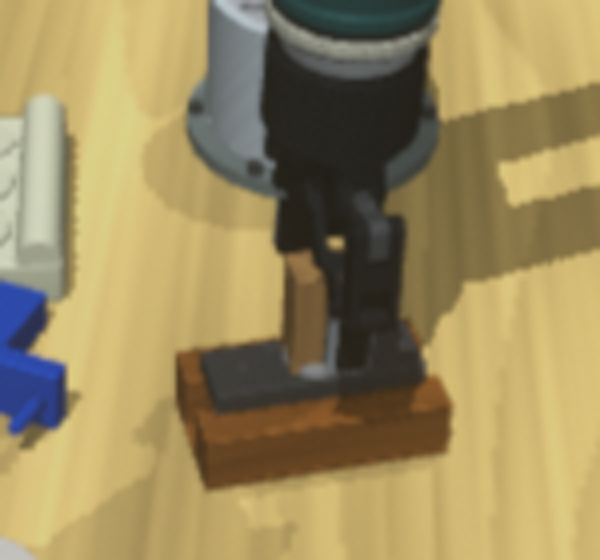

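```bash
python3 - <<'E'
import pickle
from h import *
s,t=pickle.load(open("cams.pkl","rb"))
f=lambda P:((proj(s,P)-[250,190])*4).round(0).tolist()
print("grip c",f([499,143,83]),"top",f([499,143,114]),"near pad face/back at tip",f([[499.8-.3*42,143.7+.954*42,78],[499.8-.3*57,143.7+.954*57,78]]),"far",f([499.8+.3*42,143.7-.954*42,78]))
E
```

```text
grip c [[316.0, 301.0]] top [[319.0, 253.0]] near pad face/back at tip [[338.0, 365.0], [347.0, 385.0]] far [[292.0, 258.0]]
```

The wooden grip (crop 312,310) stands between the far finger (295,235) and the near finger (360,330). Both fingers match my projection of them, so I'm closing.

```bash

python3 -m creep '[[0,0,-0.002,0,0.6],[0,0,0,0,0.4],[0,0,0,0,0],[0,0,0,0,0],[0,0,0,0,0],[0,0,0,0,0],[0,0,0,0,0],[0,0,0,0,0]]' 70 >/dev/null; python3 tl.py
```

```text
t 17.35 [500.66 143.85  67.31] yaw 17.56 zaxis mrad [39.7 -4.3] F [-0.3 -0.2 -0.3] M [-0.01  0.05  0.07] w 23.5 q [  8.9  25.5 107.7  -0.8  44.6  81.9]
```

```bash

python3 -m creep '[[0,0,0.003,0,0],[0,0,0.004,0,0],[0,0,0.005,0,0],[0,0,0.006,0,0],[0,0,0.007,0,0],[0,0,0.008,0,0],[0,0,0.008,0,0],[0,0,0.008,0,0],[0,0,0.008,0,0],[0,0,0.008,0,0],[0,0,0.008,0,0],[0,0,0.008,0,0],[0,0,0.008,0,0],[0,0,0.008,0,0],[0,0,0.008,0,0],[0,0,0.006,0,0],[0,0,0.003,0,0],[0,0,0,0,0]]' >/dev/null; python3 tl.py
```

```text
t 19.15 [498.69 143.61 191.45] yaw 17.55 zaxis mrad [37.7 -4.5] F [ 0.7  0.4 -3. ] M [ 0.03 -0.01 -0.02] w 22.9 q [  8.9  15.3 100.8  -0.7  61.7  81.6]
```

```bash

python3 -m creep '[[0,-0.008,0,0.014,0],[0.0005,-0.015,0,0.014,0],[0.0005,-0.02,0,0.014,0],[0.0005,-0.02,0,0.014,0],[0.0005,-0.02,0,0.014,0],[0.0005,-0.02,0,0.014,0],[0.0005,-0.02,0,0.014,0],[0.0005,-0.02,0,0.014,0],[0.0005,-0.02,0,0.014,0],[0.0005,-0.02,0,0.014,0],[0.0005,-0.02,0,0.014,0],[0.0005,-0.02,0,0.014,0],[0.0005,-0.018,0,0,0],[0,-0.012,0,0,0],[0,-0.006,0,0,0],[0,0,0,0,0]]' >/dev/null; python3 tl.py
```

```text
t 20.75 [ 500.17 -124.47  185.82] yaw 27.67 zaxis mrad [27.4  3.8] F [-1.   1.  -3.5] M [ 0.03  0.03 -0.  ] w 23.0 q [-22.2  15.7 101.2   0.9  61.7  39.7]
```

```bash

python3 -m creep '[[0.004,-0.006,0,0,0],[0,0,0,0,0],[0,0,0,0,0]]' >/dev/null; python3 tl.py
python3 - <<'E'
from plant import vision
import cv2,numpy as np,pickle
s=vision.camera("side");t=vision.camera("top");pickle.dump((s,t),open("c2.pkl","wb"))
a=cv2.resize(s["frame"][120:240,270:390],None,fx=5,fy=5,interpolation=2)
cv2.imwrite("pics/s2.png",a)
b=cv2.resize(t["frame"][200:320,270:390],None,fx=5,fy=5,interpolation=2)
cv2.imwrite("pics/t2.png",b)
E
```

```text
t 21.05 [ 504.25 -129.24  185.57] yaw 27.73 zaxis mrad [26.7  5.1] F [ 0.4 -0.1 -4.3] M [ 0.02  0.01 -0.02] w 23.2 q [-22.6  16.2 100.6   1.   62.   39.2]
```

View pics/s2.png

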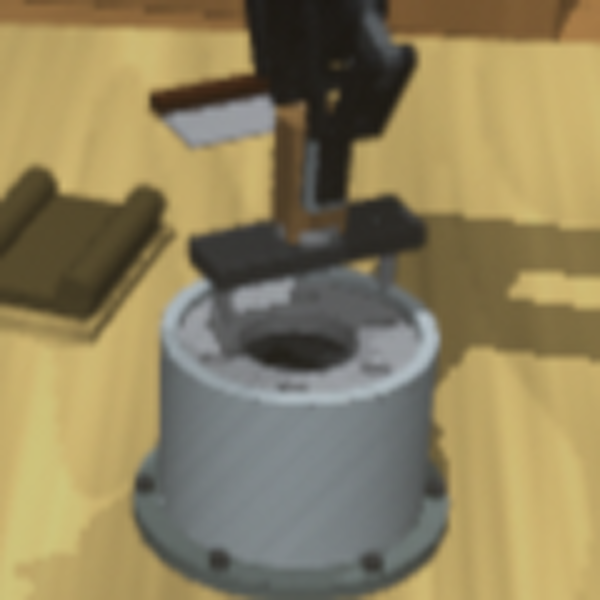

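View pics/t2.png

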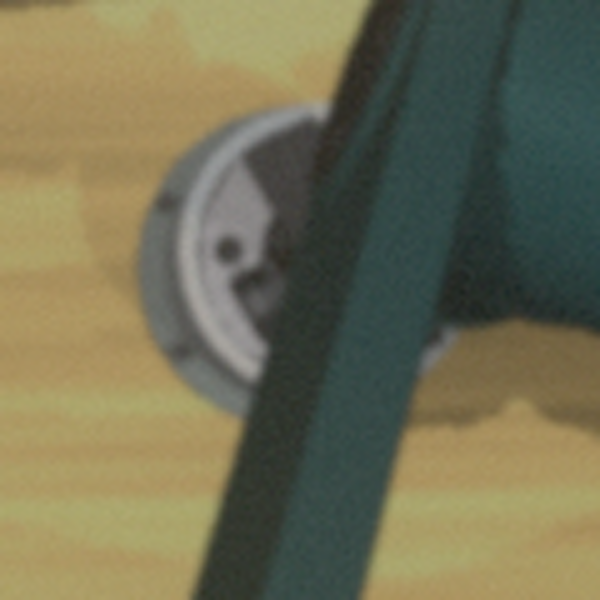

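```bash
cat > ov.py <<'E'
import pickle,cv2,numpy as np,sys
from h import *
def model(c,yaw,foot,tl=(0,0)):
    # c xy of foot, foot z; tl: spanner axis lean (dx/dz,dy/dz)
    R=np.array([[np.cos(yaw),-np.sin(yaw)],[np.sin(yaw),np.cos(yaw)]])
    out=[]
    def seg(pts):
        P=np.array(pts,float);xy=P[:,:2]@R.T
        L=np.array(tl); z=P[:,2]-xy@L
        return np.c_[c[0]+xy[:,0]+L[0]*P[:,2],c[1]+xy[:,1]+L[1]*P[:,2],foot+z]
    th=np.linspace(0,2*np.pi,16)
    for s in(-45,45):
        out.append(seg([[s+3.5*np.cos(a),3.5*np.sin(a),0] for a in th]))
        for k in(-4.5,4.5): out.append(seg([[s+k*np.cos(yaw),-k*np.sin(yaw),2],[s+k*np.cos(yaw),-k*np.sin(yaw),28]]))
    for z in(28,42): out.append(seg([[-56,-18,z],[56,-18,z],[56,18,z],[-56,18,z],[-56,-18,z]]))
    for z in(46,108-0): out.append(seg([[-15,-12,z],[15,-12,z],[15,12,z],[-15,12,z],[-15,-12,z]]))
    return out
def overlay(d,segs,x0,y0,w,h,k,fn,pts=()):
    im=cv2.resize(d["frame"][y0:y0+h,x0:x0+w],None,fx=k,fy=k,interpolation=2)
    for s in segs:
        q=((proj(d,s)-[x0,y0]+0.5)*k).astype(int);cv2.polylines(im,[q.reshape(-1,1,2)],False,(0,255,255),1)
    for p in pts:
        q=((proj(d,p)-[x0,y0]+0.5)*k).astype(int)[0];cv2.circle(im,tuple(int(v) for v in q),3,(0,0,255),-1)
    cv2.imwrite(fn,im)
E
python3 - <<'E'
import pickle
from ov import *
s,t=pickle.load(open("c2.pkl","rb"))
y=np.radians(27.7);c=(503.2,-129.5)
hp=[[504.3+45*np.cos(np.radians(27.3)+k*np.pi/3),-131+45*np.sin(np.radians(27.3)+k*np.pi/3),101] for k in range(6)]
overlay(s,model(c,y,124.3),300,130,66,66,9,"pics/o2.png",hp)
im=s["frame"][130:196,300:366];cv2.imwrite("pics/o2b.png",cv2.resize(im,None,fx=9,fy=9,interpolation=2))
E
```

```text
(no output)
```

View pics/o2.png

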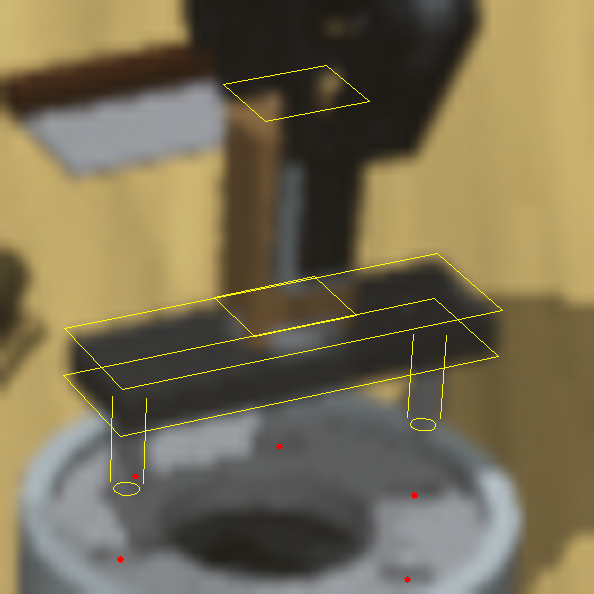

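View pics/o2b.png

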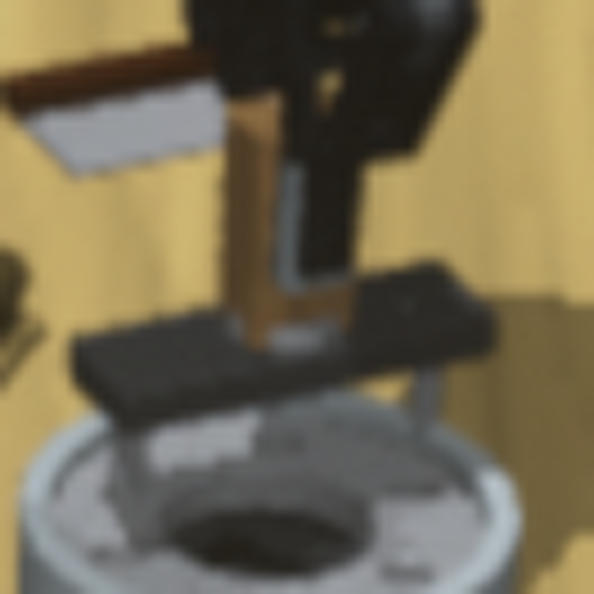

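Side view: the right pin tip (crop 425,445) and the bar match my model in x to about 1 mm. The hole model also matches the visible holes (120,556) and (408,575). I shift +2 mm in x and descend gently.

```bash

python3 -m creep '[[0.0007,-0.0002,-0.002,-0.004,0],[0.0007,-0.0002,-0.002,-0.004,0],[0.0006,-0.0002,-0.003,0,0],[0,0,-0.003,0,0],[0,0,-0.003,0,0],[0,0,-0.002,0,0],[0,0,0,0,0]]' >/dev/null; python3 tl.py
python3 -m creep '[[0,0,-0.0015,0,0],[0,0,-0.0015,0,0],[0,0,-0.0015,0,0]]' >/dev/null; python3 tl.py
```

```text
t 21.85 [ 506.13 -128.98  169.02] yaw 27.3 zaxis mrad [26.3  5. ] F [-0.5 -0.7 -4.3] M [-0.02  0.01  0.  ] w 23.0 q [-22.5  17.5 101.5   1.   59.8  39.7]
t 22.15 [ 506.38 -129.15  164.45] yaw 27.29 zaxis mrad [26.9  4.8] F [-1.5  0.1 -3.9] M [-0.06  0.02 -0.07] w 23.3 q [-22.5  17.8 101.7   1.   59.2  39.7]
```

```bash

python3 -m creep '[[0,-0.0005,-0.0015,0,0],[0,-0.0003,-0.0015,0,0]]' >/dev/null; python3 tl.py
python3 -m creep '[[0,0,-0.0015,0,0],[0,0,-0.0015,0,0]]' >/dev/null; python3 tl.py
```

```text
t 22.35 [ 506.45 -129.99  161.25] yaw 27.29 zaxis mrad [27.   4.7] F [ 0.1  0.8 -3.8] M [ 0.01  0.03 -0.01] w 23.3 q [-22.6  18.  101.9   1.   58.7  39.6]
t 22.55 [ 506.5  -130.11  158.01] yaw 27.29 zaxis mrad [27.2  4.7] F [-0.1  1.5 -3.2] M [-0.01  0.07  0.03] w 23.3 q [-22.6  18.3 102.1   1.   58.3  39.6]
```

```bash

python3 -m creep '[[0,0,-0.002,0,0],[0,0,-0.002,0,0]]' >/dev/null; python3 tl.py
python3 -m creep '[[0,0,-0.002,0,0],[0,0,-0.0015,0,0]]' >/dev/null; python3 tl.py
```

```text
t 22.75 [ 506.57 -130.12  153.77] yaw 27.29 zaxis mrad [27.4  4.6] F [-1.3  0.5 -4.2] M [-0.01  0.02 -0.04] w 23.3 q [-22.6  18.6 102.4   1.   57.7  39.6]
t 22.95 [ 506.51 -130.34  150.53] yaw 27.3 zaxis mrad [27.2  4.2] F [-6.2 -0.5 16.1] M [0.38 0.7  0.14] w 23.5 q [-22.6  18.8 102.6   1.   57.2  39.6]
```

```bash

python3 -m creep '[[0,0,0.0015,0,0],[0,0,0,-0.05,0],[0,0,0,-0.05,0]]' >/dev/null; python3 tl.py
python3 - <<'E'
from plant import vision
import cv2
s=vision.camera("side")
cv2.imwrite("pics/s3.png",cv2.resize(s["frame"][130:220,290:380],None,fx=6,fy=6,interpolation=2))
E
```

```text
t 23.25 [ 506.92 -130.97  152.34] yaw 21.47 zaxis mrad [28.5 -0. ] F [-0.6 -0.6 -5.8] M [-0.26 -0.06  0.36] w 23.3 q [-22.5  18.7 102.5   0.7  57.3  45.6]
```

View pics/s3.png

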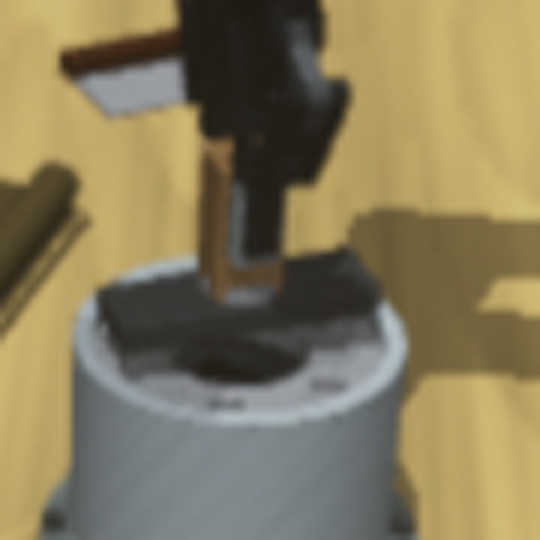

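```bash

python3 -m creep '[[0,-0.0002,-0.0003,-0.07,0],[0,-0.0002,-0.0003,-0.07,0],[0,-0.0002,-0.0003,-0.07,0],[0,-0.0002,-0.0003,-0.07,0]]' >/dev/null; python3 tl.py
python3 -m creep '[[0,-0.0002,-0.0003,-0.07,0],[0,-0.0002,-0.0003,-0.07,0],[0,-0.0002,-0.0003,-0.07,0]]' >/dev/null; python3 tl.py
```

```text
t 23.7 [ 507.   -131.54  151.24] yaw 5.08 zaxis mrad [27.2 -8.1] F [-0.4 -0.1 -2.1] M [0.02 0.02 0.36] w 23.4 q [-22.2  18.8 102.6   0.2  57.   62.6]
t 24.0 [ 507.1  -131.84  150.52] yaw -7.17 zaxis mrad [ 24.9 -13.7] F [-0.  -0.3 -2.2] M [0.07 0.1  0.33] w 22.9 q [-22.   18.9 102.6  -0.2  57.   75.3]
```

```bash

python3 -m creep '[[-0.0001,-0.0002,-0.0002,-0.06,0],[-0.0001,-0.0002,-0.0002,-0.06,0],[-0.0001,-0.0002,-0.0002,-0.06,0]]' >/dev/null; python3 tl.py
python3 -m creep '[[-0.0001,-0.0002,-0.0002,-0.05,0],[-0.0001,-0.0002,-0.0002,-0.05,0],[-0.0001,-0.0002,-0.0002,-0.05,0]]' >/dev/null; python3 tl.py
python3 -m creep '[[-0.0001,-0.0002,-0.0002,-0.05,0],[-0.0001,-0.0002,-0.0002,-0.05,0]]' >/dev/null; python3 tl.py
```

```text
t 24.3 [ 507.1  -132.17  149.93] yaw -17.64 zaxis mrad [ 22.4 -18.1] F [ 0.3  0.1 -3.5] M [ 0.05 -0.01  0.4 ] w 23.3 q [-21.8  18.9 102.5  -0.6  57.   86.1]
t 24.6 [ 507.07 -132.43  149.41] yaw -26.34 zaxis mrad [ 19.8 -21.1] F [-0.3  0.8 -3. ] M [ 0.06 -0.02  0.34] w 23.0 q [-21.7  19.  102.5  -0.8  57.   95.1]
t 24.8 [ 507.07 -132.61  149.1 ] yaw -32.12 zaxis mrad [ 17.7 -22.9] F [ 0.4  0.4 -2.8] M [0.12 0.06 0.37] w 23.2 q [-21.6  19.1 102.4  -1.   57.1 101.1]
```

```bash

python3 -m creep '[[-0.0004,-0.0001,-0.0002,-0.05,0],[-0.0004,-0.0001,-0.0002,-0.05,0]]' >/dev/null; python3 tl.py
python3 -m creep '[[-0.0003,-0.0001,-0.0002,-0.05,0],[-0.0002,-0.0001,-0.0002,-0.05,0]]' >/dev/null; python3 tl.py
python3 -m creep '[[-0.0002,-0.0001,-0.0002,-0.05,0],[-0.0002,-0.0001,-0.0002,-0.05,0]]' >/dev/null; python3 tl.py
```

```text
t 25.0 [ 506.87 -132.74  148.75] yaw -37.9 zaxis mrad [ 16.3 -24.8] F [ 0.  -0.1 -3.6] M [ 0.14 -0.02  0.34] w 23.2 q [-21.5  19.1 102.4  -1.2  57.1 107. ]
t 25.2 [ 506.79 -132.88  148.41] yaw -43.68 zaxis mrad [ 14.4 -26.5] F [-0.2 -0.5 -3.2] M [0.06 0.01 0.36] w 23.0 q [-21.5  19.2 102.4  -1.3  57.1 112.9]
t 25.4 [ 506.72 -133.    148.09] yaw -49.46 zaxis mrad [ 12.1 -27.9] F [ 0.2  0.4 -3.4] M [0.06 0.08 0.36] w 23.5 q [-21.4  19.3 102.3  -1.5  57.2 118.9]
```

```bash

python3 -m creep '[[-0.0003,-0.0001,-0.0002,-0.05,0],[-0.0003,0,-0.0002,-0.05,0]]' >/dev/null; python3 tl.py
python3 -m creep '[[-0.0003,0,-0.0002,-0.05,0],[-0.0002,0,-0.0002,-0.05,0]]' >/dev/null; python3 tl.py
python3 -m creep '[[-0.0002,0,-0.0002,-0.04,0],[-0.0002,0,-0.0001,-0.04,0]]' >/dev/null; python3 tl.py
```

```text
t 25.6 [ 506.59 -133.14  147.74] yaw -55.25 zaxis mrad [  9.9 -29.3] F [ 1.1 -0.9 -4.4] M [0.05 0.   0.33] w 23.1 q [-21.3  19.3 102.3  -1.6  57.3 124.8]
t 25.8 [ 506.46 -133.23  147.38] yaw -61.03 zaxis mrad [  7.4 -30.5] F [-0.1  0.  -3.7] M [0.1  0.08 0.38] w 23.7 q [-21.2  19.4 102.2  -1.8  57.4 130.7]
t 26.0 [ 506.36 -133.26  147.13] yaw -65.63 zaxis mrad [  5.3 -31.2] F [-0.3  0.4 -5.4] M [ 0.05 -0.02  0.39] w 23.2 q [-21.2  19.5 102.1  -1.9  57.5 135.4]
```

```bash

python3 -m creep '[[-0.0002,0,-0.0001,-0.04,0],[-0.0002,0,-0.0001,-0.04,0]]' >/dev/null; python3 tl.py
python3 -m creep '[[-0.0002,0,-0.0001,-0.04,0],[-0.0002,0,-0.0001,-0.04,0]]' >/dev/null; python3 tl.py
```

```text
t 26.2 [ 506.27 -133.33  146.87] yaw -70.22 zaxis mrad [  3.1 -31.9] F [ 0.2 -0.8 -4.1] M [ 0.06 -0.01  0.36] w 23.2 q [-21.1  19.6 102.1  -1.9  57.6 140.1]
t 26.4 [ 506.15 -133.42  146.68] yaw -74.72 zaxis mrad [  0.8 -32.5] F [-0.1  1.5 -1.8] M [0.38 0.04 2.18] w 23.4 q [-21.1  19.6 102.   -2.   57.7 144.7]
```

```bash

python3 -m creep '[[0,0,0,-0.03,0]]' >/dev/null; python3 tl.py
python3 -m creep '[[0,0,0,-0.03,0]]' >/dev/null; python3 tl.py
```

```text
t 26.5 [ 506.26 -133.58  146.75] yaw -76.26 zaxis mrad [ -0.3 -33.5] F [ 0.1  0.7 -3.2] M [ 0.18 -0.04  2.57] w 22.9 q [-21.1  19.7 101.9  -2.1  57.7 146.3]
t 26.6 [ 506.36 -133.71  146.79] yaw -77.74 zaxis mrad [ -1.3 -34.9] F [ 1.7 -7.4 -3.5] M [-1.63 -0.66  2.46] w 23.3 q [-21.   19.7 101.9  -2.2  57.8 147.9]
```

```bash

python3 -m creep '[[0,0,0,0.03,0]]' >/dev/null; python3 tl.py
python3 -m creep '[[0,0,0,0.02,0]]' >/dev/null; python3 tl.py
python3 - <<'E'
from plant import vision
import cv2
s=vision.camera("side")
cv2.imwrite("pics/s4.png",cv2.resize(s["frame"][130:220,290:380],None,fx=6,fy=6,interpolation=2))
E
```

```text
t 26.7 [ 506.5  -133.68  146.76] yaw -76.07 zaxis mrad [ -0.2 -35. ] F [ 0.3  0.3 -4.7] M [-0.06  0.16  0.02] w 23.3 q [-21.   19.7 101.9  -2.2  57.7 146.3]
t 26.8 [ 506.47 -133.38  146.65] yaw -75.0 zaxis mrad [  0.5 -34.3] F [ 1.1  0.4 -4.3] M [0.04 0.04 0.01] w 23.5 q [-21.   19.6 102.   -2.2  57.7 145.1]
```

View pics/s4.png

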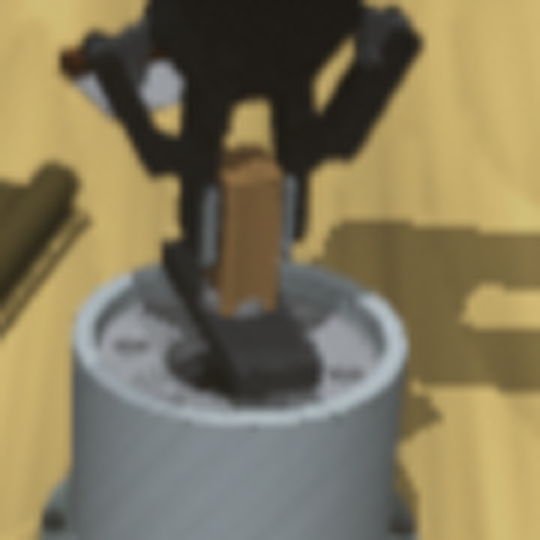

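The spanner is seated in the ring (bar at crop 245,340) and the stop was felt at 2.5 N m. Lifting straight out.

```bash

python3 -m creep '[[0,0,0.003,0,0],[0,0,0.003,0,0],[0,0,0.003,0,0],[0,0,0.003,0,0],[0,0,0.003,0,0],[0,0,0.004,0,0],[0,0,0.005,0,0],[0,0,0.006,0,0],[0,0,0.006,0,0],[0,0,0.005,0,0],[0,0,0.003,0,0],[0,0,0,0,0]]' >/dev/null; python3 tl.py
python3 - <<'E'
from plant import vision
import cv2
s=vision.camera("side");t=vision.camera("top")
cv2.imwrite("pics/s5.png",cv2.resize(s["frame"][110:210,290:390],None,fx=6,fy=6,interpolation=2))
cv2.imwrite("pics/t5.png",cv2.resize(t["frame"][200:300,280:380],None,fx=6,fy=6,interpolation=2))
E
```

```text
t 28.05 [ 506.6  -133.35  195.29] yaw -75.3 zaxis mrad [  1.8 -33.2] F [-0.1  0.5 -3.7] M [-0.02 -0.06 -0.05] w 23.3 q [-21.1  16.2  98.9  -1.9  64.1 145.1]
```

View pics/s5.png

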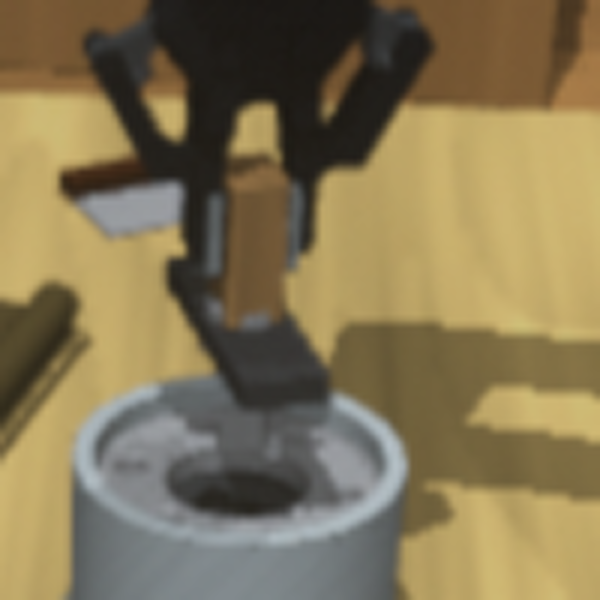

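View pics/t5.png

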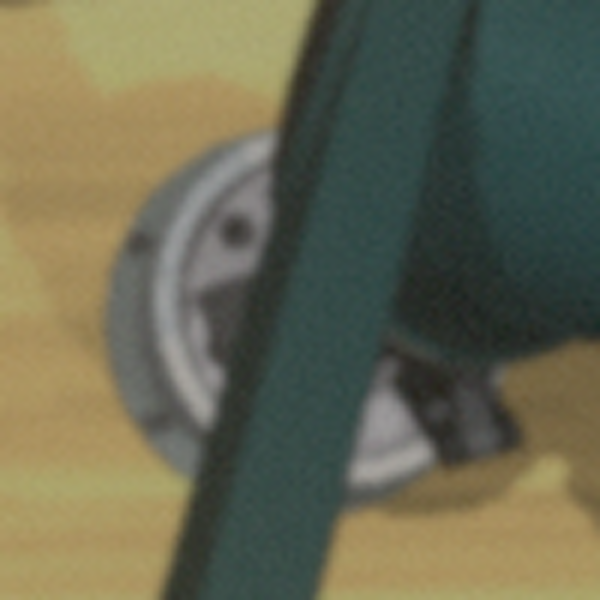

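```bash

python3 -m creep '[[0,0.005,0,0.06,0],[0,0.01,0,0.1,0],[0,0.015,0,0.1,0],[0,0.018,0,0.1,0],[0,0.018,0,0.1,0],[-0.0005,0.018,0,0.1,0],[-0.0005,0.018,0,0.1,0],[-0.0005,0.018,0,0.1,0],[-0.0005,0.018,0,0.1,0],[-0.0005,0.018,0,0.1,0],[-0.0005,0.018,0,0.1,0],[-0.0005,0.018,0,0.1,0],[-0.0005,0.018,0,0.1,0],[-0.0005,0.018,0,0.1,0],[-0.0005,0.015,0,0.08,0],[0,0.01,0,0.06,0],[0,0.006,0,0.04,0],[0,0,0,0,0]]' >/dev/null; python3 tl.py
```

```text
t 29.95 [495.52 135.9  188.24] yaw 16.6 zaxis mrad [23.5 -3.6] F [-0.4 -0.5 -3.7] M [ 0.   -0.01 -0.  ] w 23.4 q [  7.9  15.5 101.1  -0.4  62.1  81.5]
```

```bash

python3 -m creep '[[0.003,0.004,-0.005,0.017,0],[0.003,0.004,-0.005,0,0],[0,0,-0.004,0,0],[0,0,0,0,0],[0,0,0,0,0]]' >/dev/null; python3 tl.py
python3 - <<'E'
from plant import vision
import cv2,pickle
from ov import *
s=vision.camera("side");t=vision.camera("top");pickle.dump((s,t),open("c3.pkl","wb"))
y=np.radians(17.5)
cr=[];R=np.array([[np.cos(y),-np.sin(y)],[np.sin(y),np.cos(y)]])
from plant import env
p=env.sense()["position"]
c=(p[0]-2.5*np.cos(y)-1,p[1]-2.5*np.sin(y)+.2)
for d,x0,y0,n in ((s,280,190,"s"),(t,165,205,"t")):
    overlay(d,model(c,y,p[2]-61.3),x0,y0,100,120,5,f"pics/o6{n}.png")
    cv2.imwrite(f"pics/p6{n}.png",cv2.resize(d["frame"][y0:y0+120,x0:x0+100],None,fx=5,fy=5,interpolation=2))
a=[cv2.imread(f"pics/{f}.png") for f in("o6s","p6s")];cv2.imwrite("pics/g6.png",cv2.resize(np.hstack(a),(800,480)))
E
```

```text
t 30.45 [501.68 143.31 171.88] yaw 17.44 zaxis mrad [21.7 -4.2] F [ 0.4 -0.2 -3.4] M [ 0.01 -0.02  0.06] w 22.9 q [  8.7  17.3 101.1  -0.5  60.3  81.5]
```

View pics/g6.png

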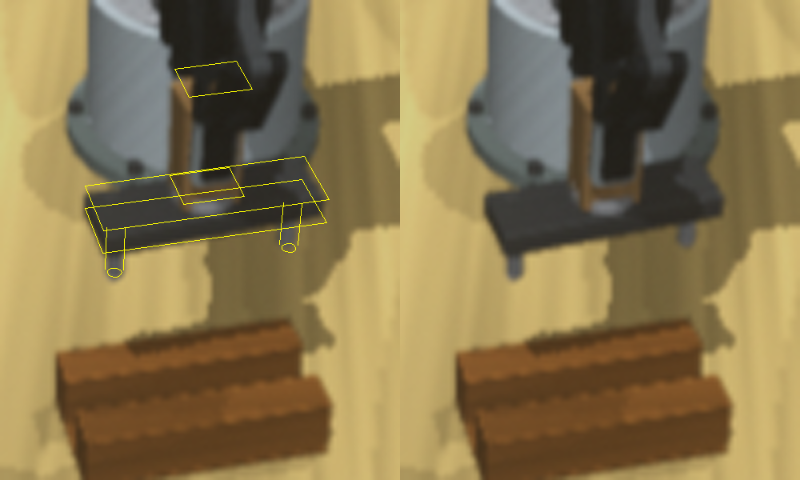

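View pics/p6t.png

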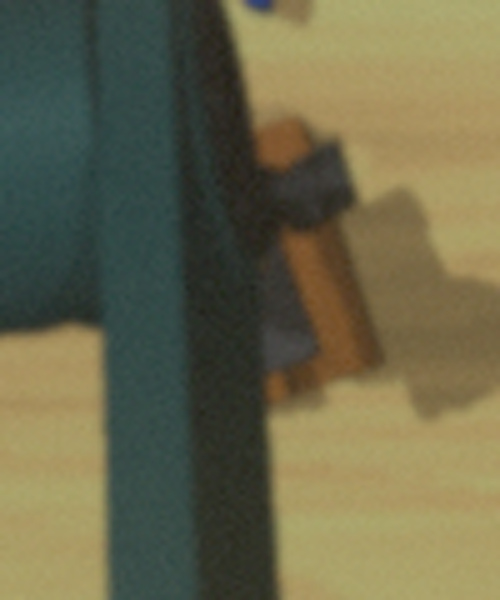

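```bash

python3 -m creep '[[0,0,-0.004,0,0],[0,0,-0.004,0,0],[0,0,-0.004,0,0],[0,0,-0.004,0,0],[0,0,-0.004,0,0],[0,0,-0.004,0,0],[0,0,-0.004,0,0],[0,0,-0.004,0,0],[0,0,-0.004,0,0],[0,0,-0.004,0,0],[0,0,-0.004,0,0],[0,0,-0.004,0,0],[0,0,-0.004,0,0],[0,0,-0.004,0,0],[0,0,0,0,0]]' >/dev/null; python3 tl.py
python3 - <<'E'
from plant import vision
import cv2,pickle
s=vision.camera("side");
cv2.imwrite("pics/s7.png",cv2.resize(s["frame"][210:320,280:380],None,fx=5,fy=5,interpolation=2))
E
```

```text
t 32.05 [501.79 143.07 111.26] yaw 17.41 zaxis mrad [22.4 -4.1] F [-1.   0.2 -4.8] M [-0.01  0.05  0.06] w 23.5 q [  8.6  22.  104.7  -0.5  52.   81.6]
```

View pics/s7.png

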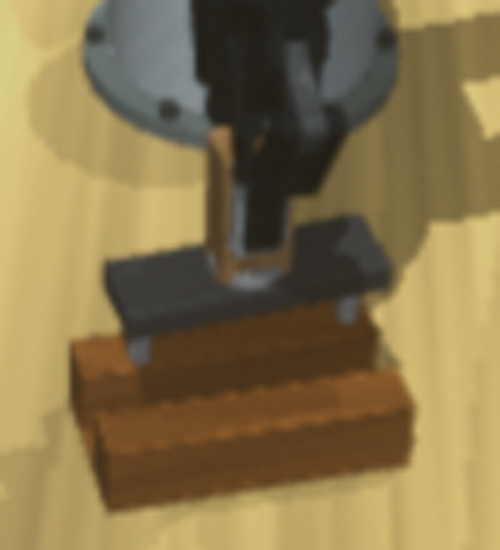

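Pins (140,350) and (347,310) are heading for the slot between the cheeks. I continue down, and more slowly from here.

```bash

python3 -m creep '[[0,0.0002,-0.004,0,0],[0,0.0002,-0.004,0,0],[0,0.0002,-0.004,0,0],[0,0,-0.004,0,0],[0,0,-0.004,0,0]]' >/dev/null; python3 tl.py
python3 -m creep '[[0,0,-0.004,0,0],[0,0,-0.004,0,0],[0,0,-0.004,0,0],[0,0,-0.003,0,0],[0,0,-0.002,0,0]]' >/dev/null; python3 tl.py
```

```text
t 32.6 [502.92 143.9   90.83] yaw 17.41 zaxis mrad [25.  -3.7] F [ 0.7  0.2 -3.7] M [-0.01  0.04  0.01] w 22.8 q [  8.7  23.8 105.7  -0.6  49.1  81.7]
t 33.1 [502.67 143.86  71.76] yaw 17.41 zaxis mrad [24.1 -3.9] F [ 1.3  0.6 -2.9] M [0.01 0.05 0.04] w 23.4 q [  8.7  25.5 106.5  -0.6  46.6  81.7]
```

```bash

python3 -m creep '[[0,0,-0.0015,0,0],[0,0,-0.0015,0,0]]' >/dev/null; python3 tl.py
python3 -m creep '[[0,0,-0.001,0,0],[0,0,-0.001,0,0]]' >/dev/null; python3 tl.py
```

```text
t 33.3 [502.72 143.86  68.41] yaw 17.41 zaxis mrad [24.1 -3.9] F [-0.3  0.1 -3.9] M [-0.02  0.02  0.01] w 23.7 q [  8.7  25.8 106.7  -0.6  46.2  81.7]
t 33.5 [502.41 143.72  67.73] yaw 17.43 zaxis mrad [23.9 -4.1] F [-4.9 -2.  13.2] M [0.21 0.37 0.1 ] w 23.4 q [  8.7  25.9 106.7  -0.6  46.1  81.7]
```

```bash

python3 -m creep '[[0,0,0,0,0.4],[0,0,0,0,0.6],[0,0,0,0,1],[0,0,0,0,1],[0,0,0,0,1],[0,0,0,0,1]]' >/dev/null; python3 tl.py
python3 - <<'E'
from plant import vision
import cv2,pickle
s=vision.camera("side");
cv2.imwrite("pics/s8.png",cv2.resize(s["frame"][210:320,280:380],None,fx=5,fy=5,interpolation=2))
E
```

```text
t 34.1 [504.96 144.11  69.44] yaw 17.43 zaxis mrad [29.3 -3.3] F [0.4 0.7 0.3] M [-0.03  0.01 -0.05] w 85.4 q [  8.7  25.7 106.6  -0.6  46.   81.7]
```

View pics/s8.png

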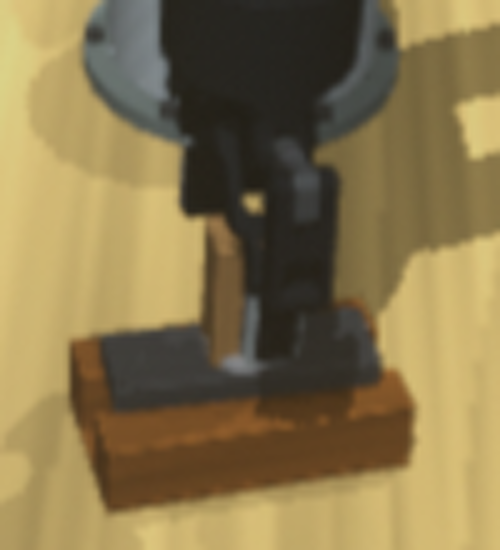

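Spanner rests in the cradle (bar at 240,370) and the fingers are free. I retreat up, then back so the top view is clear.

```bash

python3 -m creep '[[-0.0005,0,0.004,0,1],[-0.0005,0,0.006,0,1],[0,0,0.008,0,1],[0,0,0.008,0,1],[0,0,0.008,0,1],[0,0,0.01,0,1],[0,0,0.012,0,1],[0,0,0.015,0,1],[0,0,0.02,0,1],[0,0,0.02,0,1],[0,0,0.02,0,1],[0,0,0.02,0,1],[0,0,0.01,0,1],[0,0,0,0,1]]' >/dev/null; python3 tl.py
```

```text
t 35.55 [503.37 144.11 245.23] yaw 17.44 zaxis mrad [33.9 -2.5] F [0.9 0.1 0.3] M [ 0.02 -0.03  0.  ] w 85.7 q [ 8.7 12.5 96.2 -0.5 69.4 81.5]
```

```bash

python3 -m creep '[[-0.005,-0.015,0.005,0,1],[-0.008,-0.03,0,0,1],[-0.01,-0.04,0,0,1],[-0.01,-0.04,0,0,1],[-0.01,-0.04,0,0,1],[-0.01,-0.04,0,0,1],[-0.01,-0.04,0,0,1],[-0.01,-0.04,0,0,1],[-0.01,-0.04,0,0,1],[-0.01,-0.04,0,0,1],[-0.01,-0.04,0,0,1],[-0.01,-0.04,0,0,1],[-0.01,-0.04,0,0,1],[-0.01,-0.04,0,0,1],[-0.005,-0.02,0,0,1],[0,0,0,0,1],[0,0,0,0,1]]' >/dev/null; python3 tl.py
python3 - <<'E'
from plant import vision
import cv2,pickle
s=vision.camera("side");t=vision.camera("top");pickle.dump((s,t),open("c4.pkl","wb"))
cv2.imwrite("pics/s9.png",s["frame"]);cv2.imwrite("pics/t9.png",t["frame"])
E
python3 - <<'E'
import pickle,cv2,numpy as np
s,t=pickle.load(open("c4.pkl","rb"));s0,t0=pickle.load(open("cams.pkl","rb"))
f=lambda d,x,y:cv2.resize(d["frame"][y:y+75,x:x+100],(400,300),interpolation=2)
cv2.imwrite("pics/g9.png",np.vstack([np.hstack([f(t,170,215),f(t,285,212)]),np.hstack([f(s,280,235),f(s,280,160)])]))
# difference vs. start, bystanders
d=cv2.absdiff(cv2.GaussianBlur(t["frame"],(0,0),1.5),cv2.GaussianBlur(t0["frame"],(0,0),1.5)).max(2)
for n,(x,y) in dict(mould=(281,177),tile=(417,191),jar=(139,202),blue=(201,178),spanner=(220,257)).items(): print(n,d[y-25:y+25,x-30:x+30].max())
E
```

```text
t 37.25 [ 335.66 -422.88  237.59] yaw 17.41 zaxis mrad [11.4  9. ] F [ 0.9  0.8 -0.1] M [ 0.01 -0.01  0.05] w 85.9 q [-59.5  15.3  93.5   0.9  71.3  12.8]
mould 33
tile 2
jar 16
blue 102
spanner 16
```

View pics/t9.png

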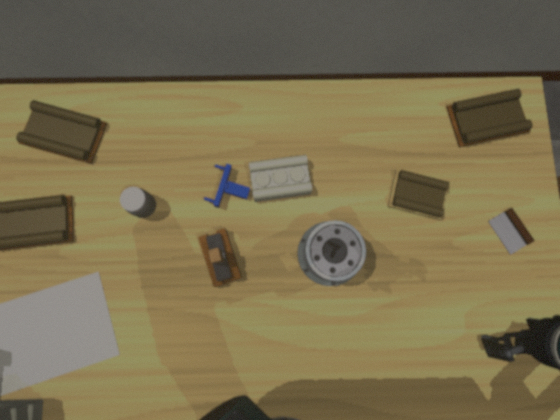

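View pics/g9.png

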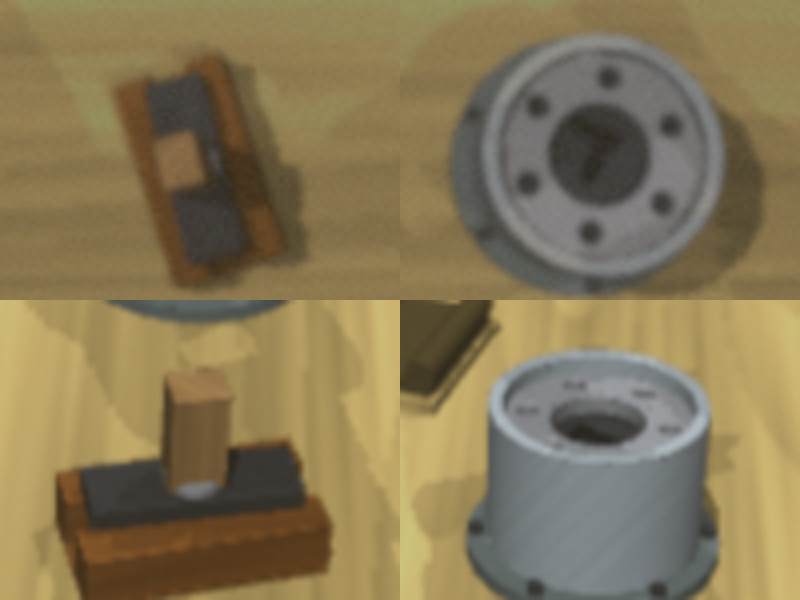

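The ring turned and the spanner is back in its slot. But the blue look-alike, which stood at top (201,178), now lies on its side at (227,187). I check when that happened and whether the mould moved.

```bash
python3 - <<'E'
import pickle,cv2,numpy as np
from h import *
from scipy.optimize import least_squares
import glob
L=[pickle.load(open(f,"rb")) for f in("cams.pkl","c2.pkl","c3.pkl","c4.pkl")]
f=lambda d,x,y:cv2.resize(d["frame"][y:y+60,x:x+100],(200*2,240),interpolation=2)
a=[f(cv2_d,185,150) for cv2_d in [l[1] for l in L]]
g0=cv2.imread("pics/side0.png");
cv2.imwrite("pics/b.png",np.vstack([np.hstack(a[:2]),np.hstack(a[2:])]))
b=[cv2.resize(l[0]["frame"][215:320,180:300],(400,300),interpolation=2) for l in L]
cv2.imwrite("pics/bs.png",np.vstack([np.hstack(b[:2]),np.hstack(b[2:])]))
# mould shift by template, top & side
for i,(x,y,w,h) in ((1,(262,158,52,40)),(0,(228,214,42,48))):
    A=L[0][i]["frame"];T=A[y:y+h,x:x+w]
    for k in (1,2,3):
        r=cv2.matchTemplate(L[k][i]["frame"][y-6:y+h+6,x-6:x+w+6],T,cv2.TM_CCOEFF_NORMED);_,v,_,m=cv2.minMaxLoc(r);print("mould","side top".split()[i],k,m[0]-6,m[1]-6,round(v,3))
# ring
t=L[3][1]
seed=np.array([[610,77],[671,125],[662,203],[591,232],[528,184],[539,106]])-[400,0];seed=seed/4+[285,212]
H=lambda v,z:proj(t,[[v[0]+45*np.cos(v[2]+k*np.pi/3),v[1]+45*np.sin(v[2]+k*np.pi/3),z] for k in range(6)])
for z in(95,98,101):
    r=least_squares(lambda v:((H(v,z)[:,None]-seed[None])**2).sum(-1).min(1)**.5,[504.5,-131,np.radians(-10)]);print(z,r.x[:2],np.degrees(r.x[2])%60,r.cost)
E
```

```text
mould top 1 0 0 0.972
mould top 2 0 0 0.994
mould top 3 0 0 0.993
mould side 1 0 0 0.932
mould side 2 0 0 0.989
mould side 3 0 0 0.989
95 [ 503.9761676  -132.23609893] 50.27521262179173 0.09323011967654185
98 [ 503.76558562 -131.77168318] 50.2751734610209 0.09490475783719401
101 [ 503.55471869 -131.3071832 ] 50.275071012618824 0.12124041928109135
```

View pics/b.png

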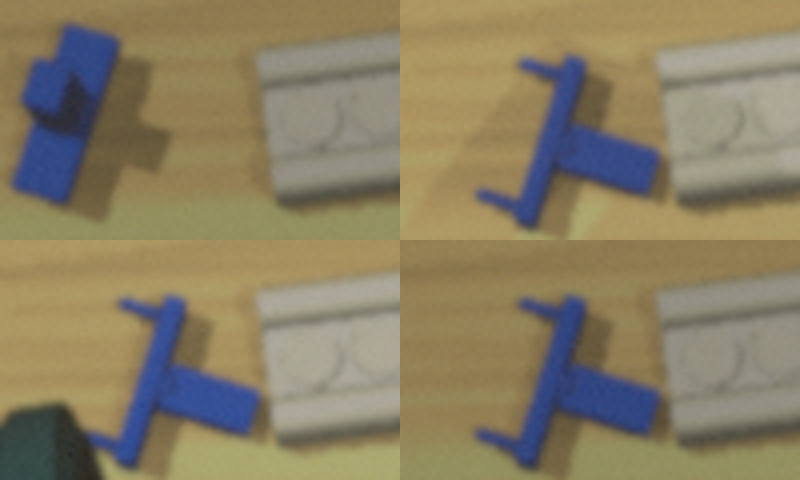

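View pics/bs.png

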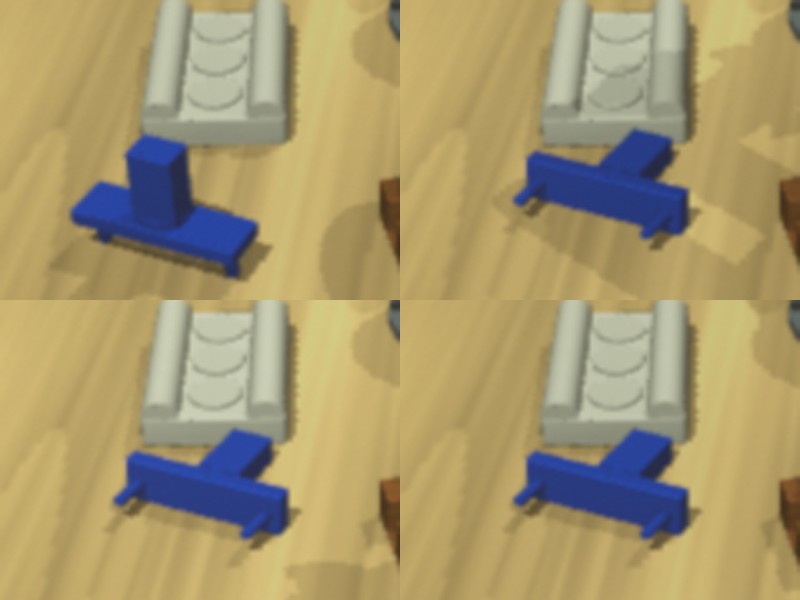

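Both checks come out well:
- **Ring:** the holes went from 27.2° to 50.3° (mod 60), which is −96.9° or 1.69 rad clockwise. That matches the tool's turn less slack, and it ended at a hard stop.
- **Blue spanner:** it stood on two pins and was already down in the t≈16.5 s crop. The fingers never came within about 100 mm of it and no contact force showed, so it toppled by itself. The mould has not shifted. I leave the blue one alone, as told.

```bash
python3 -c "
from plant import env
print(env.finish_job())"; python3 tl.py
```

```text
the job is handed in; nothing more can be done
None
the job is handed in; nothing more can be done
```

The ring is turned fully home, the spanner is back upright in its cradle, and I handed the job in at about 37 s.

- **Ring:** both pins engaged, and turning took a steady 0.35 N m or so until it rose to about 2.5 N m at a hard stop. The holes moved 96.9° (1.69 rad) clockwise between the first and last top pictures, within the expected 0.9 to 1.8 rad.
- **Spanner:** the last pictures from both cameras show it standing in the cradle as I found it, with the gripper well clear.
- **Bystanders:** the mould has not shifted in either view, and the tile area is unchanged from the first picture. The jar stands where it was; I checked it only by picture difference and by eye.
- **Out of order:** the blue look-alike stood on its two pins at the start and now lies on its side near the mould. It was already down by 16.5 s, the fingers never came within about 100 mm of it, and the wrist showed no contact. I take it that it toppled by itself, and I left it as it was.
- **Other deviations:** the tool leaned up to about 2.8° because small errors build up from row to row. The two cameras disagreed by about 5 mm on y. Neither stopped the grasp, the fit or the placing.

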